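# Snap the battery cover onto a field logger

## Robot

A 6-joint arm with a two-finger parallel gripper is mounted at the origin on the work surface. World frame = base frame: x ahead of the robot, y to its left, z up, the work surface at z = 0. Lengths are in m, angles in rad, forces in N, time in s.
With the tool pointing down it reaches from about 0.275 to 0.75 m from the base axis. Payload 10.2 kg.
Tool frame: the origin (TCP) lies on the centre line of the jaws, within the pads' length; the fingertips stand ctrl.finger_overhang ahead of it and the grasp point (between the pads) lies 8 mm behind it (ctrl.finger_overhang is the distance from the TCP to the fingertips, in m); z points along the fingers, x is the direction in which the jaws open and shut, and the axes are right-handed (so a half turn about z gives the same grasp; the last joint's range is limited). The gripper opens to 88 mm and grips with 3 to 60 N. Pads are 18 mm wide; open, the fingers measure 123 mm over their backs; the gripper's body (75 mm by 187 mm) begins 45 mm behind the grasp point.
Start: joints at [-1.362, 0.313, 1.498, -0, 1.331, -0.223], TCP at [0.22, -0.477, 0.215] pointing down, gripper open.
Joint ranges: [-2.94, 2.94], [-0.97, 2.17], [0.19, 2.56], [-1.23, 4.37], [0.02, 3.11], [-2.88, 2.88]. Speed limits (rad/s): [2.39, 2.39, 3.01, 3.14, 3.14, 3.14].

## Interface

Orientations are given as a unit quaternion [w, x, y, z].
In Python, from station import monitor, viewer, workorder, ctrl gives the robot as it stands. The module is installed in compiled form; this text tells all that it offers.
- The arm moves only by the shell command python3 -m crank 'ROWS' [FORCE]. ROWS is JSON, one flat list of numbers, 7 for each row, row after row: the opening in per cent of the stroke, from 0 (shut) to 100 (fully open), then the shift along the tool's x, y, z as a fraction of full scale, then the turn, a rotation vector about the tool's x, y, z as a fraction of full scale. In form: [grip, tx, ty, tz, wx, wy, wz, grip, tx, ty, tz, wx, wy, wz, ...]. A call has 1 to 20 rows; each row is the pose to reach, as a shift and turn from the pose measured when the call began, along the tool's axes at that moment; what a row does not reach only later rows make up. Full scale, the value 1, is 50 cm for a shift and pi/2 rad for a turn. A row lasts 1/8 s, in which the tool goes at most 62.5 mm and 10.7 degrees, less where a joint would pass 70% of its speed; a pose out of reach is approached as far as the arm can. A call with a number of a shift or a turn outside -1 to 1 is refused whole. A call with a gripper value outside its range is refused whole. The fingers move at their own pace and stop on an object; FORCE is the grip in N (left out, the last holds). Time passes only in rows, so rows that repeat a pose let the fingers close. It gives the time, the measured TCP pose, the force and the opening at its end, in the units of the state.
- monitor.observe(): the state, without advancing time (a new reading comes with each control period).
- viewer.camera(name): name is "scene" or "top" or "wrist"; returns the picture (400x640x3 uint8, blue, green, red); there is no depth.
- viewer.camera_model(name): a dict with "K" (3x3 intrinsics, pixels), "rvec" (rotation vector, rad) and "tvec" (3), from world to camera coordinates, as OpenCV has them. Camera axes: x right, y down, z forward; pixel columns grow to the right and rows downward; lengths in m; the calibration is good to about 2 mm. A picture is of the moment at which its call begins: read the wrist's pose just before it. camera_model takes no time and is no camera call; for the wrist camera it gives the pose at the moment of the call.
- workorder.job_done(): hands the job in, once; it reports no verdict.
The state is a dict: "clock": time; "joints": joint angles; "qvel": joint speeds; "joint_torque": joint torques, N m; "tcp_pos": TCP position; "orientation": TCP orientation; "force": force on the tool from outside, world axes, zero at the start; "wrist_torque": the same for the moment, N m; "grip_width": opening from 0.0 (shut) to 1.0 (fully open).
Only numpy, scipy, OpenCV 4.12 (cv2) and the standard library are available. Lean on these libraries where they do the work, as an engineer would, in place of code of your own. Each camera call takes 0.05 s, during which the arm holds its last target.

## Task

Pick up the loose battery cover from the bench (it has a rib to hold it by), set it over the rim of the open logger case on the sloping stand, and press it down along all four edges until every side has clicked and the cover sits fully home, flush all round. Leave it there, let go, and do not disturb the other things on the bench.

Things in the scene. Friction and masses are not known exactly. Their poses are not given: they have to be found in the camera images.
- cover: grey plastic clip cover, loose, 0.06 to 0.13 kg, rib-up on the bench. Plate 120 mm (its x) by 80 mm (its y), its top 24 mm above the bottom of the 3 mm thick skirt; the skirt is 21 mm deep, 114 x 74 mm inside, with two windows 30 mm wide in each long side. Origin: centre of its underside (skirt's bottom); z up through the rib. Fits either way round (half a turn)
- cover_rib (a point): middle of the rib on top of the cover, 35 mm above the skirt's bottom. The rib is 50 mm long (cover x), 12 mm thick (cover y: pinch it this way) and 22 mm high, from 24 to 46 mm above the skirt's bottom; axes as cover. With the cover home this point is 14 mm above case_rim along its z
- case_rim (a point): centre of the case's open top, level with the rim, about 86 mm above the bench. z is normal to the rim plane and leans 25 degrees from vertical, roughly towards the robot; x runs up the slope along the case's 110 mm length, y is level along its 70 mm width. Rim walls are 5 mm thick with rounded tops; the cover's skirt goes outside them with 2 mm play all round
- case: aluminium logger case, open, fixed on a sloping stand; origin: centre of its underside, 45 mm below case_rim; same axes. Near both ends of each long wall a sprung steel catch 20 mm wide sticks out 5 mm, nose 14 mm below the rim. The cover first rests on the 4 catches, 10 mm above home; an edge pressed with about 8 N clicks in and is drawn down onto the rim
- edge_a (a point): press spot on the cover's flat top, 10 mm in from the middle of its +x short edge; same axes as cover. With the cover home it lies 3 mm above the rim plane (z of case_rim); with that side unclicked it stands about 12 mm above it
- edge_b (a point): press spot on the cover's flat top, 10 mm in from the middle of its -x short edge; same axes as cover. With the cover home it lies 3 mm above the rim plane (z of case_rim); with that side unclicked it stands about 12 mm above it
- edge_c (a point): press spot on the cover's flat top, 10 mm in from the middle of its +y long edge; same axes as cover. With the cover home it lies 3 mm above the rim plane (z of case_rim); with that side unclicked it stands about 12 mm above it
- edge_d (a point): press spot on the cover's flat top, 10 mm in from the middle of its -y long edge; same axes as cover. With the cover home it lies 3 mm above the rim plane (z of case_rim); with that side unclicked it stands about 12 mm above it
- screwdriver: bystander: screwdriver 190 mm long lying on the bench along its x, to one side of the work; origin at its underside
- tape_roll: bystander: paper ring 76 mm across, 24 mm high, on the bench to the other side; origin at the centre of its underside
- jar: bystander: amber jar 60 mm across, 85 mm high, standing beyond the work; origin at the centre of its underside
Things that resemble listed ones, but are neither listed nor needed, are in the scene too. What is meant by the part that bears case_rim is not brown or pink, and is the larger of those in its own colour.

How it is judged:
At the end, for the whole second after the job is handed in: Every edge spot is 0 to 6 mm above the rim plane (3 mm = perfectly home, so each side within 3 mm of flush), the rib's centre within 20 mm of the rim's centre (14 mm when home), the cover's length along the case's within 0.1 rad, and the cover at rest (z of edge_a in the frame of case_rim between 0 and 0.006 m and z of edge_b in the frame of case_rim between 0 and 0.006 m and z of edge_c in the frame of case_rim between 0 and 0.006 m and z of edge_d in the frame of case_rim between 0 and 0.006 m and distance between cover_rib and case_rim below 0.02 m and angle between the x axis of cover and the x axis of case_rim, either way round below 0.1 rad and linear speed of cover below 0.01 m/s); the robot touches nothing.
It fails at once if the screwdriver is moved more than 30 mm (distance of screwdriver from where it was at the start of the episode above 0.03 m).
It fails at once if the tape roll is moved more than 30 mm (distance of tape_roll from where it was at the start of the episode above 0.03 m).
It fails at once if the jar is moved more than 30 mm (distance of jar from where it was at the start of the episode above 0.03 m).
It also fails if it takes over 64 s, if anything falls off the work surface, if the arm or the gripper's body presses on something with over 40 N, if the wrist force passes 120 N, or if a joint passes its speed limit or range.

## Working session

There is one attempt and no reset: what is moved stays moved. The work goes in short steps, Python scripts to look and compute and a shell command to move; the robot and the scene stay as the last step left them, time stands still between calls to the robot, and variables do not carry over. Pictures are saved under pics/ and viewed, and the job is handed in when it is done.

```bash
ls; mkdir -p pics; python3 - <<'E'
from station import monitor, viewer, workorder, ctrl
import cv2,numpy as np
s=monitor.observe();print({k:np.round(v,3).tolist() for k,v in s.items()},ctrl.finger_overhang)
for n in ["scene","top","wrist"]:
    m=viewer.camera_model(n);cv2.imwrite(f"pics/{n}0.png",viewer.camera(n));print(n,{k:np.round(v,3).tolist() for k,v in m.items()})
E
```

```text
pics
{'clock': 0.0, 'joints': [-1.362, 0.313, 1.498, -0.0, 1.331, -0.223], 'qvel': [0.0, 0.001, -0.001, 0.0, -0.0, 0.001], 'joint_torque': [0.0, -40.22, -25.227, 0.069, 0.035, -0.0], 'tcp_pos': [0.22, -0.477, 0.215], 'orientation': [-0.0, 0.842, -0.539, -0.0], 'force': [0.03, -0.236, -0.02], 'wrist_torque': [0.006, 0.011, -0.004], 'grip_width': 0.997} 0.011
scene {'K': [[365.218, 0.0, 320.365], [0.0, 365.218, 195.481], [0.0, 0.0, 1.0]], 'rvec': [1.904, 1.105, -0.601], 'tvec': [-0.266, -0.21, 1.394]}
top {'K': [[368.206, 0.0, 322.311], [0.0, 368.206, 199.568], [0.0, 0.0, 1.0]], 'rvec': [2.166, -2.135, 0.084], 'tvec': [-0.001, 0.6, 0.9]}
wrist {'K': [[360.628, 0.0, 324.432], [0.0, 360.628, 202.638], [0.0, 0.0, 1.0]], 'rvec': [-2.412, 1.543, 0.248], 'tvec': [-0.525, -0.043, 0.391]}
```

View pics/scene0.png

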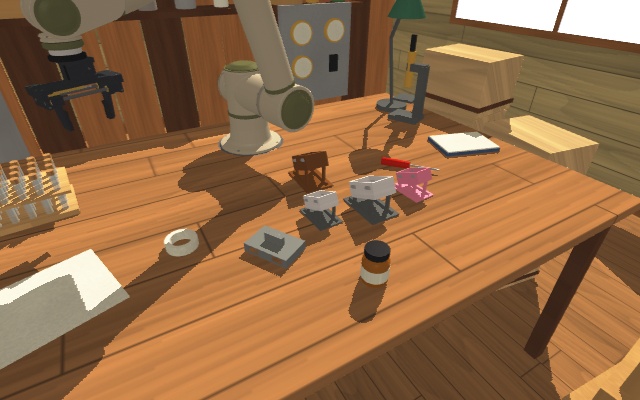

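View pics/top0.png

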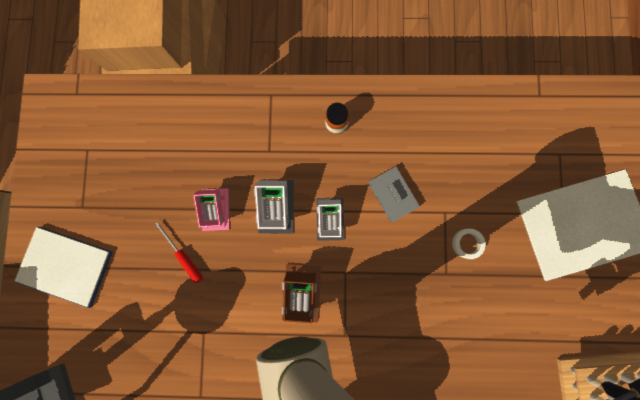

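View pics/wrist0.png

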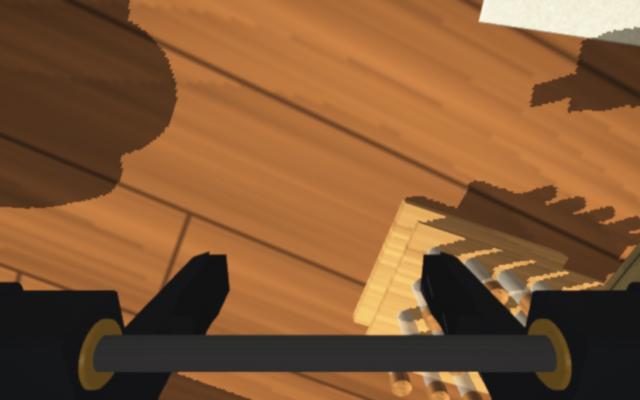

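```bash
cat > h.py <<'E'
import cv2,numpy as np
from scipy.spatial.transform import Rotation as R
from station import monitor, viewer
def ray(m,uv):
    Rm=cv2.Rodrigues(np.array(m["rvec"],float))[0];t=np.array(m["tvec"],float).ravel();K=np.array(m["K"])
    p=cv2.undistortPoints(np.array(uv,float).reshape(-1,1,2),K,None).reshape(-1,2)
    d=np.c_[p,np.ones(len(p))]@Rm
    return -Rm.T@t,d
def onz(m,uv,z):
    c,d=ray(m,uv);return c+d*((z-c[2])/d[:,2])[:,None]
def proj(m,P):
    return cv2.projectPoints(np.array(P,float).reshape(-1,3),np.array(m["rvec"],float),np.array(m["tvec"],float),np.array(m["K"]),None)[0].reshape(-1,2)
def tri(m1,u1,m2,u2):
    c1,d1=ray(m1,u1);c2,d2=ray(m2,u2);out=[]
    for a,b in zip(d1,d2):
        s=np.linalg.lstsq(np.c_[a,-b],c2-c1,rcond=None)[0]
        p=c1+a*s[0];q=c2+b*s[1];out.append(np.r_[(p+q)/2,np.linalg.norm(p-q)])
    return np.array(out)
def tool():
    s=monitor.observe();return np.array(s["tcp_pos"]),R.from_quat(np.roll(s["orientation"],-1))
def togo(p,Rt):
    "fractions: shift and turn"
    p0,R0=tool();return np.round(np.r_[R0.inv().apply(np.array(p)-p0)/.5,(R0.inv()*Rt).as_rotvec()/(np.pi/2)],4).tolist()
E
python3 - <<'E'
from h import *
a=cv2.imread("pics/top0.png");b=cv2.imread("pics/scene0.png")
A=cv2.resize(a[150:260,230:430],None,fx=4,fy=4,interpolation=cv2.INTER_CUBIC)
cv2.imwrite("pics/topz.png",A)
B=cv2.resize(b[150:280,235:435],None,fx=4,fy=4,interpolation=cv2.INTER_CUBIC)
cv2.imwrite("pics/scenez.png",B)
m=viewer.camera_model("top");print(ray(m,[[320,200]]))
print(onz(m,[[396,192]],.024),onz(m,[[272,206],[330,220],[299,298]],.086),onz(m,[[337,117],[469,243]],0.02))
E
```

```text
(array([ 0.49884857, -0.02184079,  0.95935683]), array([[ 0.10758612,  0.03782918, -0.99349633]]))
[[ 0.62307579 -0.17957808  0.024     ]] [[ 0.57753744  0.12608386  0.086     ]
 [ 0.54602375 -0.01310302  0.086     ]
 [ 0.36380029  0.05644019  0.086     ]] [[ 0.82063495 -0.02716251  0.02      ]
 [ 0.49694259 -0.3613328   0.02      ]]
```

View pics/topz.png

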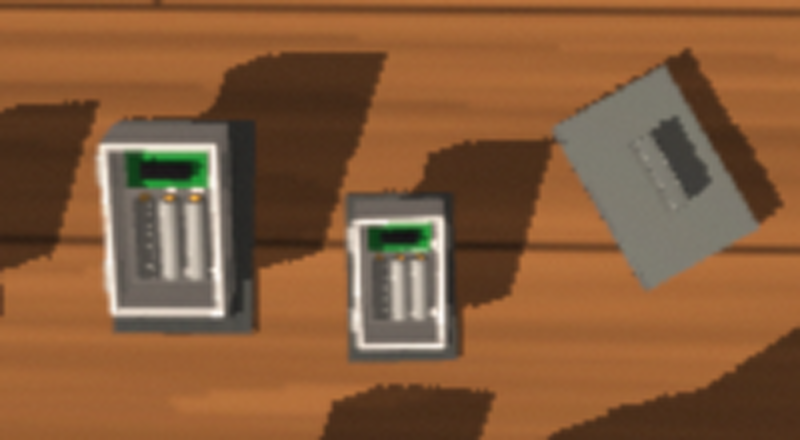

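View pics/scenez.png

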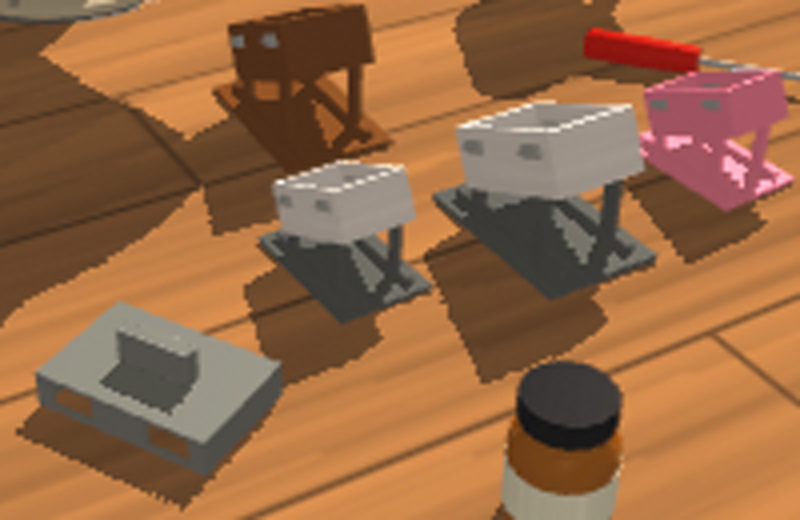

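```bash
python3 - <<'E'
from h import *
m=viewer.camera_model("top");ms=viewer.camera_model("scene")
o=np.array([230,150]);c=np.array([[552,128],[662,68],[757,228],[650,290]])/4+o
P=onz(m,c,.024);print(P.round(4),P.mean(0));print(np.linalg.norm(np.diff(P,axis=0),axis=1))
ax=(P[3]-P[0]+P[2]-P[1]);print("yaw cover",np.degrees(np.arctan2(ax[1],ax[0])))
os=np.array([235,150])
# case rim outer corners: near-left, near-right, far-right, far-left  (y+ = left)
ct=np.array([[110,318],[228,318],[215,143],[100,143]])/4+o
cs=np.array([[548,104],[465,127],[548,148],[638,105]])/4+os
# scene: far/near order guess
T=tri(m,ct,ms,cs[[0,1,2,3]]);print(T.round(4))
mw=viewer.camera_model("wrist");cw,_=ray(mw,[[320,200]]);p,Rt=tool();print("cam in tool",Rt.inv().apply(cw-p),Rt.inv().as_matrix()@cv2.Rodrigues(mw["rvec"])[0].T)
E
```

```text
[[ 0.648  -0.1084  0.024 ]
 [ 0.6878 -0.1787  0.024 ]
 [ 0.5855 -0.2379  0.024 ]
 [ 0.5453 -0.1703  0.024 ]] [ 0.61665146 -0.17383022  0.024     ]
[0.08069523 0.1181626  0.07858224]
yaw cover -149.43323650454127
[[5.248e-01 1.702e-01 5.500e-02 1.100e-02]
 [5.258e-01 9.710e-02 5.760e-02 1.150e-02]
 [6.257e-01 9.810e-02 9.340e-02 1.000e-04]
 [6.248e-01 1.669e-01 1.047e-01 5.300e-03]]
cam in tool [-1.13732274e-04 -8.20863521e-02 -1.69713991e-01] [[ 9.99999698e-01  7.34201154e-05  7.74014394e-04]
 [-3.12256602e-04  9.49639157e-01  3.13345454e-01]
 [-7.12028518e-04 -3.13345600e-01  9.49638893e-01]]
```

```bash
cat >> h.py <<'E'
def down(yawx_deg):
    a=np.radians(yawx_deg);x=np.array([np.cos(a),np.sin(a),0]);z=np.array([0,0,-1.]);return R.from_matrix(np.c_[x,np.cross(z,x),z])
E
python3 -c "
from h import *
print(togo([.617,-.174,.18],down(-59.4)))"
```

```text
[-0.2171, -0.975, 0.0699, -0.0002, 0.0006, -0.0651]
```

```bash
python3 -m crank '[100,-0.217,-0.975,0.07,0,0,-0.065, 100,-0.217,-0.975,0.07,0,0,-0.065, 100,-0.217,-0.975,0.07,0,0,-0.065, 100,-0.217,-0.975,0.07,0,0,-0.065, 100,-0.217,-0.975,0.07,0,0,-0.065, 100,-0.217,-0.975,0.07,0,0,-0.065, 100,-0.217,-0.975,0.07,0,0,-0.065, 100,-0.217,-0.975,0.07,0,0,-0.065, 100,-0.217,-0.975,0.07,0,0,-0.065, 100,-0.217,-0.975,0.07,0,0,-0.065, 100,-0.217,-0.975,0.07,0,0,-0.065, 100,-0.217,-0.975,0.07,0,0,-0.065]' 30; python3 - <<'E'
from h import *
m=viewer.camera_model("wrist");np.save("w1.npy",m,allow_pickle=True)
cv2.imwrite("pics/w1.png",viewer.camera("wrist"))
E
```

```text
clock: 1.65
tcp_pos: [0.6165, -0.175, 0.1803]
orientation: [-0.0, 0.868, -0.496, -0.0]
force: [0.4, 0.9, -0.3]
grip_width: 1.0
```

View pics/w1.png

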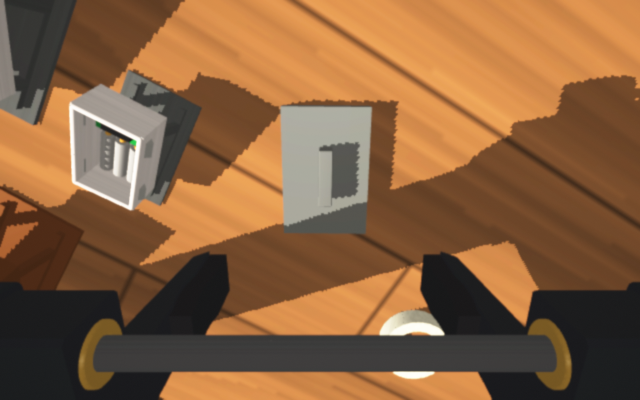

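```bash
python3 - <<'E'
from h import *
a=cv2.imread("pics/w1.png")
cv2.imwrite("pics/w1z.png",cv2.resize(a[95:245,260:400],None,fx=4,fy=4,interpolation=cv2.INTER_CUBIC))
E
```

```text
(no output)
```

View pics/w1z.png

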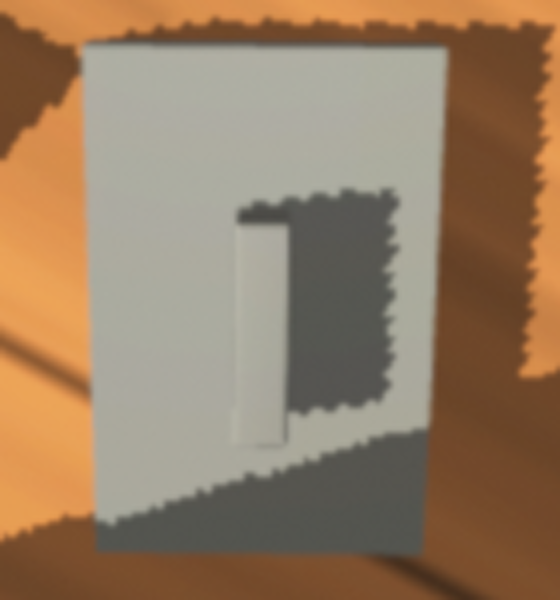

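```bash
python3 - <<'E'
from h import *
m=np.load("w1.npy",allow_pickle=True).item();o=np.array([260,95])-.4
P=onz(m,np.array([[83,43],[447,46],[423,553],[97,550]])/4+o,.024)
print(P.round(4),P.mean(0),np.linalg.norm(np.diff(P,axis=0),axis=1))
Q=onz(m,np.array([[236,222],[290,222],[286,445],[232,445]])/4+o,.046);print(Q.mean(0),np.linalg.norm(np.diff(Q,axis=0),axis=1))
for X in(P,Q):
    d=X[0]+X[1]-X[2]-X[3];print(np.degrees(np.arctan2(d[1],d[0])))
c=(P.mean(0)+Q.mean(0))/2
print(togo([c[0],c[1],.037],down(-59.7)))
E
```

```text
[[ 0.6522 -0.1093  0.024 ]
 [ 0.6921 -0.1782  0.024 ]
 [ 0.5881 -0.2383  0.024 ]
 [ 0.5483 -0.1692  0.024 ]] [ 0.62017527 -0.17376276  0.024     ] [0.07959263 0.12007508 0.07976945]
[ 0.6199229  -0.17348324  0.046     ] [0.01143652 0.04987517 0.01202068]
30.006337670368485
29.54205312934529
[0.0016, -0.0071, 0.2866, -0.0003, 0.0003, 0.0024]
```

```bash
cat >> h.py <<'E'
def caseR(yaw_deg,tilt=25.):
    a,t=np.radians([yaw_deg,tilt]);x=np.array([np.cos(a)*np.cos(t),np.sin(a)*np.cos(t),np.sin(t)]);y=np.array([-np.sin(a),np.cos(a),0]);return R.from_matrix(np.c_[x,y,np.cross(x,y)])
def toolon(Rc):  # tool x=-y_case, tool z=-z_case, tool y=-x_case
    M=Rc.as_matrix();return R.from_matrix(np.c_[-M[:,1],-M[:,0],-M[:,2]])
E
python3 -c "
from h import *
print(togo([.52,.132,.20],toolon(caseR(0))))"
```

```text
[-0.6268, -0.1453, -0.039, 0.2709, 0.0744, 0.3335]
```

```bash
python3 -m crank '[100,-0.627,-0.145,-0.04,0.27,0.074,0.333, 100,-0.627,-0.145,-0.04,0.27,0.074,0.333, 100,-0.627,-0.145,-0.04,0.27,0.074,0.333, 100,-0.627,-0.145,-0.04,0.27,0.074,0.333, 100,-0.627,-0.145,-0.04,0.27,0.074,0.333, 100,-0.627,-0.145,-0.04,0.27,0.074,0.333, 100,-0.627,-0.145,-0.04,0.27,0.074,0.333, 100,-0.627,-0.145,-0.04,0.27,0.074,0.333, 100,-0.627,-0.145,-0.04,0.27,0.074,0.333, 100,-0.627,-0.145,-0.04,0.27,0.074,0.333]'; python3 - <<'E'
from h import *
m=viewer.camera_model("wrist");np.save("w2.npy",m,allow_pickle=True)
cv2.imwrite("pics/w2.png",viewer.camera("wrist"));print(monitor.observe()["joints"])
E
```

```text
clock: 2.95
tcp_pos: [0.5201, 0.1313, 0.2003]
orientation: [0.152, -0.69, 0.691, -0.152]
force: [0.3, -0.4, -0.1]
grip_width: 1.0
[ 0.03719436  0.13438109  1.83333223 -0.02333107  0.73968555  1.62181381]
```

View pics/w2.png

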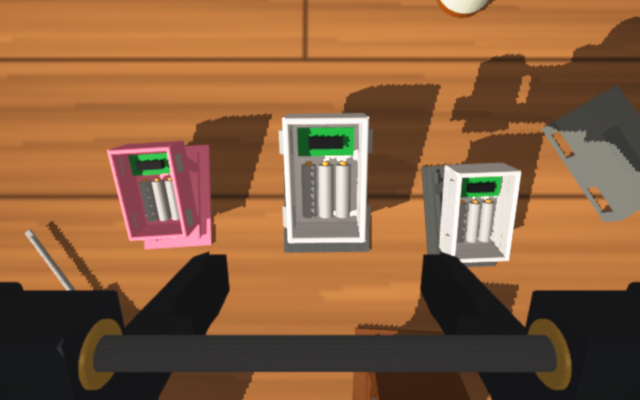

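```bash
python3 - <<'E'
from h import *
a=cv2.imread("pics/w2.png")
cv2.imwrite("pics/w2z.png",cv2.resize(a[105:255,270:380],None,fx=4,fy=4,interpolation=cv2.INTER_CUBIC))
E
```

```text
(no output)
```

View pics/w2z.png

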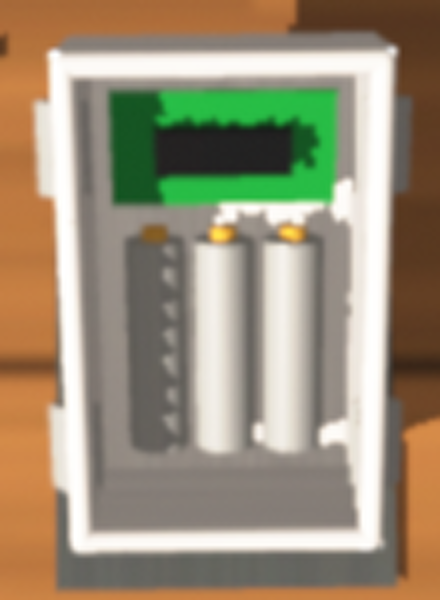

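```bash
python3 - <<'E'
from h import *
m=np.load("w2.npy",allow_pickle=True).item();o=np.array([270,105])-.4
O=np.array([[51,52],[394,50],[382,548],[72,550]])/4+o
I=np.array([[75,78],[368,75],[357,530],[92,532]])/4+o
def obj(a,b): return np.array([[a,b,0],[a,-b,0],[-a,-b,0],[-a,b,0]],float)
Rm=cv2.Rodrigues(m["rvec"])[0];t=np.array(m["tvec"]).ravel()
for X,Y in((obj(.055,.035),O),(obj(.05,.03),I),(np.r_[obj(.055,.035),obj(.05,.03)],np.r_[O,I])):
    ok,r,tv=cv2.solvePnP(X,Y,np.array(m["K"]),None,flags=cv2.SOLVEPNP_ITERATIVE)
    W=Rm.T@cv2.Rodrigues(r)[0];c=Rm.T@(tv.ravel()-t)
    e=proj(dict(rvec=r,tvec=tv,K=m["K"]),X)-Y
    print(c.round(4),"yaw",np.degrees(np.arctan2(W[1,0],W[0,0])),"tilt",np.degrees(np.arcsin(W[2,0])),"roll",np.degrees(W[2,1]),np.abs(e).max())
# prior: tilt 25, plane through height 86
Rc=caseR(0)
n=Rc.as_matrix()[:,2];C,d=ray(m,O)
for h in(.082,.086,.09):
    # plane point guess
    p0=np.array([.575,.132,h])
    for _ in range(5):
        P=C+d*(((p0-C)@n)/(d@n))[:,None];p0=np.r_[P.mean(0)[:2],h]
    q=P[0]+P[1]-P[2]-P[3]
    print(h,P.mean(0).round(4),np.degrees(np.arctan2(q[1],q[0])),np.linalg.norm(np.diff(P,axis=0),axis=1))
# top view
mt=viewer.camera_model("top");ot=np.array([230,150])-.4
ct=np.array([[100,143],[215,143],[228,318],[110,318]])/4+ot
T=tri(m,O,mt,ct);print(T.round(4),T.mean(0))
E
```

```text
[0.576  0.1302 0.0823] yaw 0.5952820593992659 tilt 23.72840722869567 roll -0.6218795347706655 0.16204842872387815
[0.5756 0.1306 0.0827] yaw 0.48310312506380165 tilt 23.264449205593344 roll -0.05652476511184994 0.2591339374371273
[0.5758 0.1304 0.0825] yaw 0.5503579998104134 tilt 23.59786253390585 roll -0.4654315002291903 0.47851358040855985
0.082 [0.5758 0.1302 0.082 ] 0.6422851103682438 [0.06973266 0.11062161 0.07050758]
0.086 [0.5751 0.1302 0.086 ] 0.6422851103682344 [0.06882299 0.10917853 0.06958779]
0.09 [0.5744 0.1302 0.09  ] 0.6422851103682333 [0.06791331 0.10773545 0.06866801]
[[0.6234 0.1645 0.1113 0.0007]
 [0.624  0.0966 0.1114 0.    ]
 [0.5249 0.0938 0.0526 0.0021]
 [0.524  0.1648 0.0615 0.0029]] [0.57407473 0.12994169 0.08422714 0.00143955]
```

```bash
python3 -c "
from h import *
print(togo([.620,-.1736,.12],down(-60.1)))"
```

```text
[0.6101, -0.1137, 0.23, -0.2703, -0.0722, -0.327]
```

```bash
python3 -m crank '[100,0.61,-0.114,0.23,-0.27,-0.072,-0.327, 100,0.61,-0.114,0.23,-0.27,-0.072,-0.327, 100,0.61,-0.114,0.23,-0.27,-0.072,-0.327, 100,0.61,-0.114,0.23,-0.27,-0.072,-0.327, 100,0.61,-0.114,0.23,-0.27,-0.072,-0.327, 100,0.61,-0.114,0.23,-0.27,-0.072,-0.327, 100,0.61,-0.114,0.23,-0.27,-0.072,-0.327, 100,0.61,-0.114,0.23,-0.27,-0.072,-0.327, 100,0.61,-0.114,0.23,-0.27,-0.072,-0.327, 100,0.61,-0.114,0.23,-0.27,-0.072,-0.327]'; python3 -c "
from h import *
print(togo([.620,-.1736,.037],down(-60.1)))"
```

```text
clock: 4.25
tcp_pos: [0.6202, -0.1727, 0.1206]
orientation: [-0.0, 0.866, -0.5, 0.001]
force: [0.1, 0.9, 0.9]
grip_width: 0.998
[0.0012, 0.0014, 0.1672, -0.0005, -0.0006, 0.0007]
```

```bash
python3 -m crank '[50,0.001,0.001,0.08,0,0,0, 50,0.001,0.001,0.14,0,0,0, 50,0.001,0.001,0.166,0,0,0, 50,0.001,0.001,0.166,0,0,0, 50,0.001,0.001,0.166,0,0,0, 0,0.001,0.001,0.166,0,0,0, 0,0.001,0.001,0.166,0,0,0, 0,0.001,0.001,0.166,0,0,0, 0,0.001,0.001,0.166,0,0,0, 0,0.001,0.001,0.166,0,0,0, 0,0.001,0.001,0.166,0,0,0]' 40
```

```text
clock: 5.62
tcp_pos: [0.6201, -0.1735, 0.0376]
orientation: [-0.0, 0.866, -0.5, 0.001]
force: [-0.8, -1.3, -0.1]
grip_width: 0.0
```

```bash
python3 -c "
from h import *
print(tool()[0],tool()[1].as_matrix()[:,0],monitor.observe()['grip_width']*88)"
```

```text
[ 0.62011403 -0.17346014  0.03759577] [ 0.49940083 -0.86637054  0.00095199] 0.018203394742819276
```

```bash
python3 - <<'E'
from h import *
a=viewer.camera("wrist");b=viewer.camera("scene")
cv2.imwrite("pics/w3.png",np.hstack([a,]));cv2.imwrite("pics/s3.png",cv2.resize(b[150:290,200:420],None,fx=3.5,fy=3.5,interpolation=cv2.INTER_CUBIC))
E
```

```text
(no output)
```

View pics/w3.png

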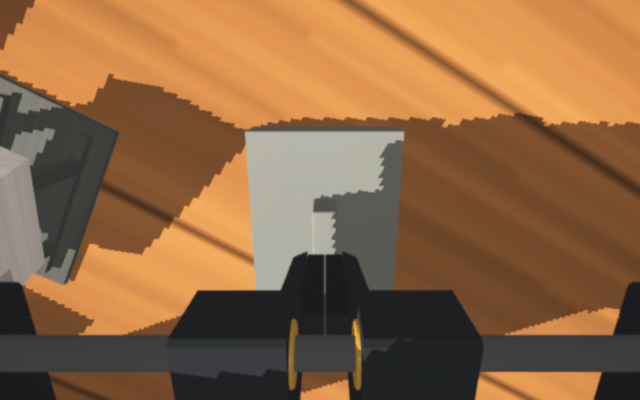

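View pics/s3.png

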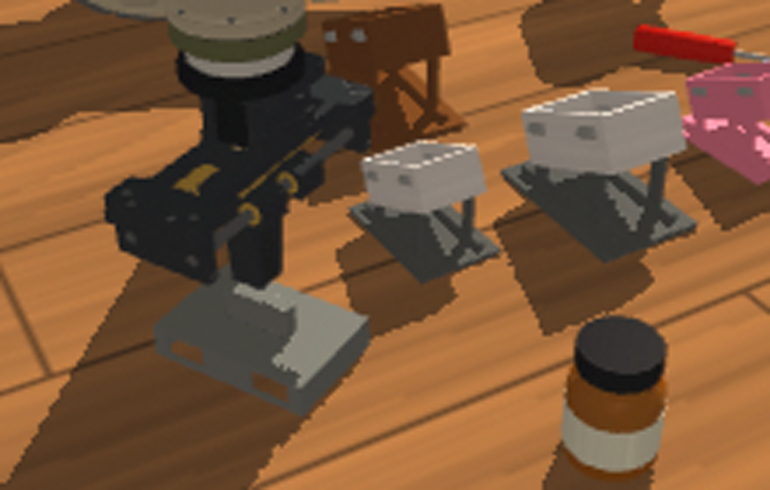

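```bash
python3 - <<'E'
from h import *
p,Rt=tool();m=viewer.camera_model("wrist")
print("tcp px",proj(m,[p,p+Rt.apply([0,0,.011]),p-Rt.apply([0,0,.008])]))
# plate far corners
print(onz(m,[[246,131],[404,131]],.024), onz(m,[[313,212],[336,212]],.046))
print(monitor.observe()['clock'])
cv2.imwrite("pics/t3.png",cv2.resize(viewer.camera("top")[150:260,230:430],None,fx=4,fy=4,interpolation=cv2.INTER_CUBIC))
E
```

```text
tcp px [[324.30663419 250.41935072]
 [324.29883094 241.5923723 ]
 [324.3128803  257.48491599]]
[[ 0.65201133 -0.10967682  0.024     ]
 [ 0.69166371 -0.17845319  0.024     ]] [[ 0.63834956 -0.15672364  0.046     ]
 [ 0.64380431 -0.16619323  0.046     ]]
5.725
```

View pics/t3.png

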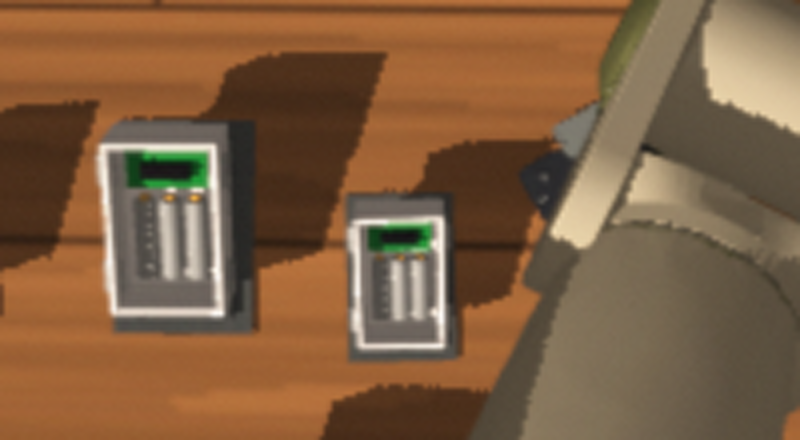

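```bash
python3 - <<'E'
from h import *
p,Rt=tool();m=viewer.camera_model("scene")
pts=[p,p+Rt.apply([0,0,.011]),p-Rt.apply([0,0,.05]),[.62,-.1736,.046]]
q=proj(m,pts);print((q-[200,150])*3.5)
a=viewer.camera("scene")
cv2.imwrite("pics/s4.png",cv2.resize(a[190:270,235:315],None,fx=7,fy=7,interpolation=cv2.INTER_CUBIC))
print((q-[235,190])*7)
# predicted rib corners
u=np.array([np.cos(np.radians(29.9)),np.sin(np.radians(29.9)),0]);v=np.array([-u[1],u[0],0])
for z in(.024,.046):
  P=[np.array([.62,-.1736,z])+s*.025*u+t*.006*v for s in(1,-1) for t in(1,-1)]
  print((proj(m,P)-[235,190])*7, proj(viewer.camera_model("wrist"),P))
E
```

```text
[[259.77719207 302.09621422]
 [260.82999727 314.9993785 ]
 [254.80089537 241.10679901]
 [258.67118855 292.09996479]]
[[274.55438413 324.19242845]
 [276.65999454 349.998757  ]
 [264.60179075 202.21359802]
 [272.34237711 304.19992959]]
[[348.35566871 370.50638603]
 [327.3852916  390.86504793]
 [227.50074251 322.24396772]
 [205.81646369 341.61306642]] [[313.19275187 196.85984517]
 [335.72707738 196.87765431]
 [313.92251123 279.77298781]
 [334.76067538 279.77997362]]
[[345.11032305 318.57439029]
 [323.8062263  338.67506115]
 [222.66965175 270.92465444]
 [200.63367139 290.03470946]] [[311.89643536 210.64831228]
 [337.18225362 210.66638223]
 [312.81634669 301.68461383]
 [335.98595456 301.68959476]]
```

View pics/s4.png

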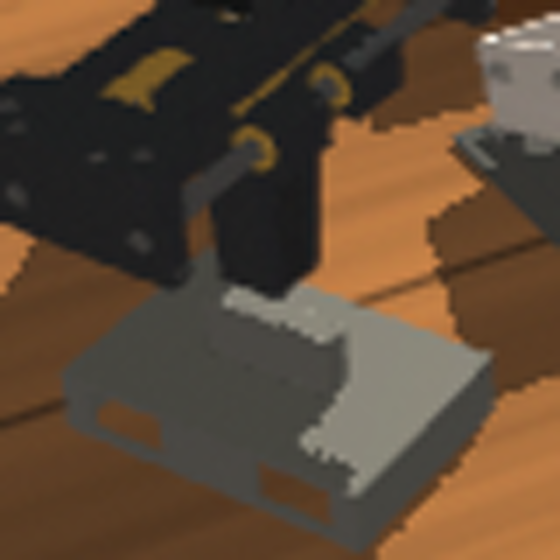

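```bash
python3 -c "
from station import ctrl;print(ctrl.finger_overhang,[a for a in dir(ctrl) if a[0]!='_'])"; python3 -m crank '[40,0,0,0,0,0,0, 40,0,0,0,0,0,0, 40,0,0,0,0,0,0,40,0,0,0.006,0,0,0,40,0,0,0.012,0,0,0,40,0,0,0.012,0,0,0]'
```

```text
0.011 ['PlanningError', 'finger_overhang']
clock: 6.58
tcp_pos: [0.6199, -0.1734, 0.0312]
orientation: [-0.0, 0.866, -0.5, 0.0]
force: [-0.7, 0.9, 0.3]
grip_width: 0.404
```

```bash
python3 -m crank '[40,0,0,0.008,0,0,0,40,0,0,0.016,0,0,0,40,0,0,0.016,0,0,0]'; python3 -m crank '[40,0,0,0.008,0,0,0,40,0,0,0.014,0,0,0,40,0,0,0.014,0,0,0]'; python3 - <<'E'
from h import *
a=viewer.camera("wrist");b=viewer.camera("scene")
cv2.imwrite("pics/w5.png",a);cv2.imwrite("pics/s5.png",cv2.resize(b[190:270,235:315],None,fx=7,fy=7,interpolation=cv2.INTER_CUBIC))
E
```

```text
clock: 6.95
tcp_pos: [0.6197, -0.1732, 0.0227]
orientation: [-0.0, 0.866, -0.5, -0.0]
force: [0.2, 0.4, -0.1]
grip_width: 0.4
clock: 7.32
tcp_pos: [0.6195, -0.1732, 0.0153]
orientation: [-0.0, 0.866, -0.5, -0.0]
force: [-0.3, 0.9, -0.2]
grip_width: 0.404
```

View pics/w5.png

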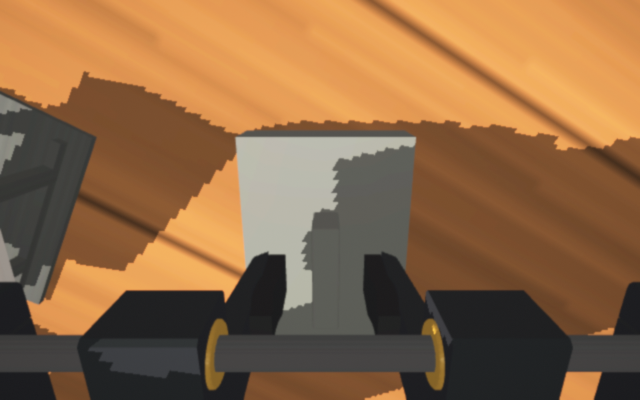

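View pics/s5.png

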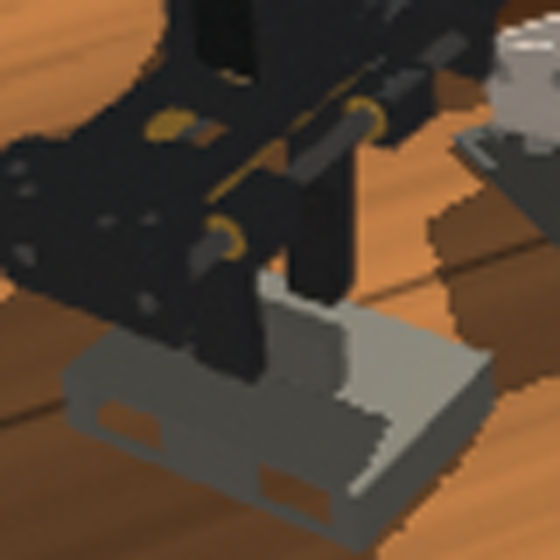

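```bash
python3 -m crank '[40,0,0,0.008,0,0,0,40,0,0,0.016,0,0,0,40,0,0,0.018,0,0,0,40,0,0,0.018,0,0,0]'; python3 -c "
from h import *
print(togo([.620,-.1736,.006],down(-60.1)))"
```

```text
clock: 7.92
tcp_pos: [0.6197, -0.1733, 0.0067]
orientation: [-0.0, 0.866, -0.5, -0.0]
force: [0.3, 0.7, -0.6]
grip_width: 0.401
[0.0008, -0.0001, 0.0013, 0.0001, 0.0002, 0.0007]
```

```bash
python3 -m crank '[0,0,0,0,0,0,0,0,0,0,0,0,0,0,0,0,0,0,0,0,0,0,0,0,0,0,0,0,0,0,0,0,0,0,0,0,0,0,0,0,0,0]' 40;  python3 - <<'E'
from h import *
print(monitor.observe()["grip_width"])
a=viewer.camera("wrist")
cv2.imwrite("pics/w6.png",a)
E
```

```text
clock: 8.68
tcp_pos: [0.6198, -0.1733, 0.0067]
orientation: [-0.0, 0.866, -0.5, -0.0]
force: [0.7, -0.2, 1.1]
grip_width: 0.134
0.13382243175422145
```

View pics/w6.png

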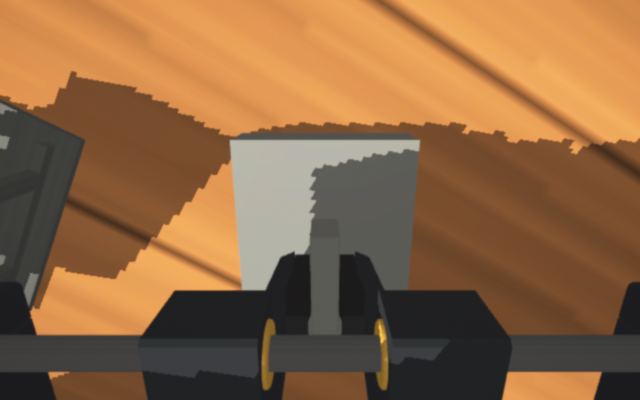

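```bash
cat >> h.py <<'E'
C=np.array([.5755,.1302,.084]);YAW=.6
def overcase(h,dx=0,dy=0,tilt=25.):
    "T with cover origin h above rim plane (case z), offset along case x,y"
    Rc=caseR(YAW,tilt);return togo(C+Rc.apply([dx,dy,h+.0067]),toolon(Rc))
E
python3 -m crank '[0,0,0,-0.04,0,0,0,0,0,0,-0.12,0,0,0,0,0,0,-0.2,0,0,0,0,0,0,-0.28,0,0,0,0,0,0,-0.32,0,0,0,0,0,0,-0.32,0,0,0,0,0,0,-0.32,0,0,0]'; python3 - <<'E'
from h import *
print(monitor.observe()["grip_width"]);print(overcase(.06))
E
```

```text
clock: 9.6
tcp_pos: [0.6194, -0.1731, 0.166]
orientation: [0.0, 0.866, -0.5, -0.001]
force: [-0.6, 0.7, -1.0]
grip_width: 0.132
0.13231237117891995
[-0.597, -0.1778, 0.0437, 0.2724, 0.0719, 0.3208]
```

```bash
python3 -m crank '[0,-0.06,-0.02,0,0.03,0.007,0.032,0,-0.15,-0.045,0,0.068,0.018,0.08,0,-0.25,-0.075,0,0.11,0.03,0.134,0,-0.35,-0.104,0,0.16,0.042,0.188,0,-0.45,-0.134,0.01,0.205,0.054,0.242,0,-0.53,-0.158,0.025,0.242,0.064,0.285,0,-0.575,-0.171,0.035,0.262,0.069,0.309,0,-0.597,-0.178,0.044,0.272,0.072,0.321,0,-0.597,-0.178,0.044,0.272,0.072,0.321,0,-0.597,-0.178,0.044,0.272,0.072,0.321,0,-0.597,-0.178,0.044,0.272,0.072,0.321]'; python3 - <<'E'
from h import *
print(monitor.observe()["grip_width"]);print(overcase(.06),overcase(.01))
cv2.imwrite("pics/w7.png",viewer.camera("wrist"))
cv2.imwrite("pics/s7.png",cv2.resize(viewer.camera("scene")[110:250,260:440],None,fx=4,fy=4,interpolation=cv2.INTER_CUBIC))
E
```

```text
clock: 10.98
tcp_pos: [0.5476, 0.1293, 0.1443]
orientation: [-0.153, 0.694, -0.687, 0.152]
force: [-0.2, -0.3, -0.9]
grip_width: 0.132
0.13223396451123873
[-0.0012, 0.0004, -0.0005, 0.0005, -0.0004, -0.0005] [-0.0012, 0.0003, 0.0995, 0.0005, -0.0004, -0.0005]
```

View pics/w7.png

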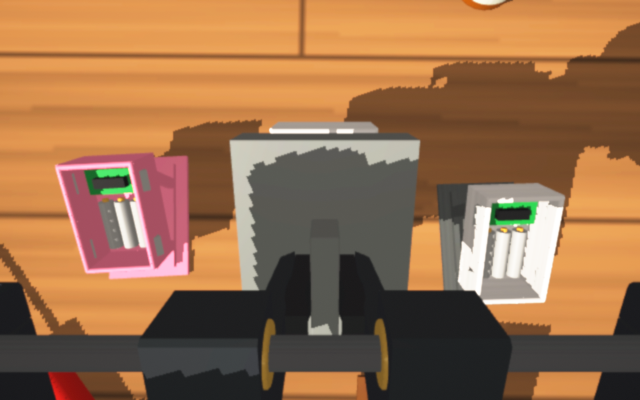

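View pics/s7.png

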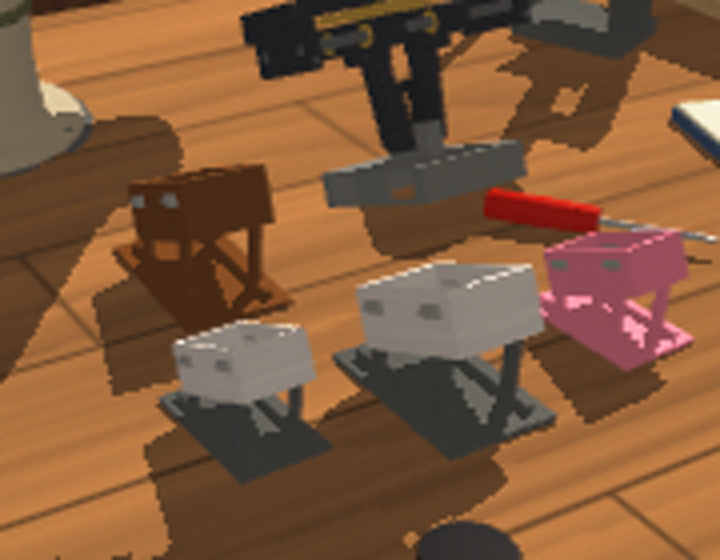

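```bash
python3 - <<'E'
from h import *
m=viewer.camera_model("scene");p,Rt=tool()
L=[[s*.04,-t*.06,.0067-.024] for s in(1,-1) for t in(1,-1)]
P=p+Rt.apply(L);print("cover top corners",P.round(3),(proj(m,P)-[260,110])*4)
Rc=caseR(YAW);Q=C+Rc.apply([[s*.055,t*.035,0] for s in(1,-1) for t in(1,-1)]);print("rim",(proj(m,Q)-[260,110])*4)
print(Q.round(3))
mt=viewer.camera_model("top");print("wrist px rim",proj(viewer.camera_model("wrist"),Q),"cov",proj(viewer.camera_model("wrist"),P))
E
```

```text
cover top corners [[0.595 0.09  0.185]
 [0.486 0.089 0.135]
 [0.594 0.17  0.185]
 [0.485 0.169 0.135]] [[419.3516677  160.87201822]
 [320.08141014 168.46739914]
 [520.89507344 133.79791663]
 [414.52135574 143.91087586]]
rim [[533.04888142 262.78760402]
 [446.78830375 290.18608023]
 [435.17298918 260.11033434]
 [354.27210089 284.80870599]]
[[0.625 0.166 0.107]
 [0.626 0.096 0.107]
 [0.525 0.165 0.061]
 [0.526 0.095 0.061]]
wrist px rim [[269.63127332 128.0936095 ]
 [378.14261084 128.05534917]
 [276.74055857 278.74769911]
 [371.23965532 278.6737228 ]] cov [[420.13250786 138.97260541]
 [401.00209821 369.04143375]
 [229.64167406 138.89106401]
 [248.36559497 369.04206296]]
```

```bash
python3 -m crank '[0,-0.0012,0,0.04,0,0,0,0,-0.0012,0,0.08,0,0,0,0,-0.0012,0,0.1,0,0,0,0,-0.0012,0,0.104,0,0,0,0,-0.0012,0,0.104,0,0,0]'; python3 - <<'E'
from h import *
print(monitor.observe()["grip_width"]);print(overcase(-.011))
cv2.imwrite("pics/w8.png",viewer.camera("wrist"))
cv2.imwrite("pics/s8.png",cv2.resize(viewer.camera("scene")[130:240,320:440],None,fx=6,fy=5.4,interpolation=cv2.INTER_CUBIC))
E
```

```text
clock: 11.7
tcp_pos: [0.5696, 0.1303, 0.0977]
orientation: [-0.154, 0.694, -0.687, 0.152]
force: [-0.1, 0.4, -1.9]
grip_width: 0.127
0.12721069914238425
[0.0002, 0.0009, 0.0384, -0.0, -0.0004, -0.0005]
```

View pics/s8.png

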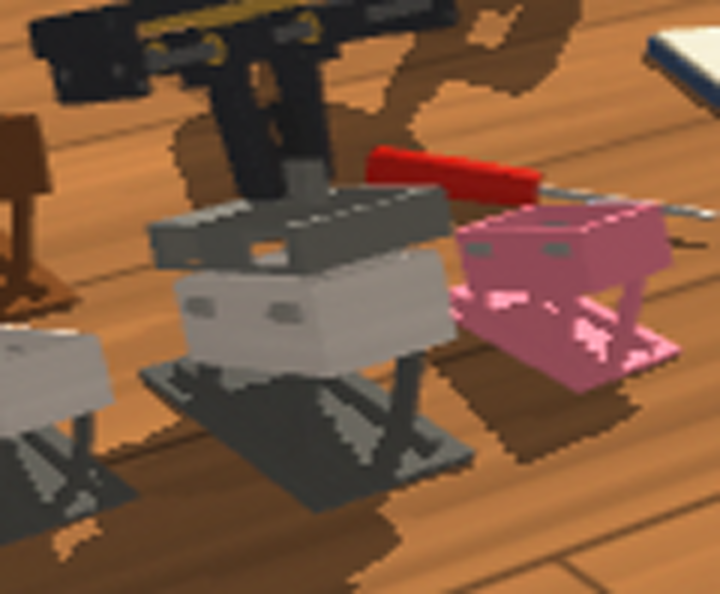

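View pics/w8.png

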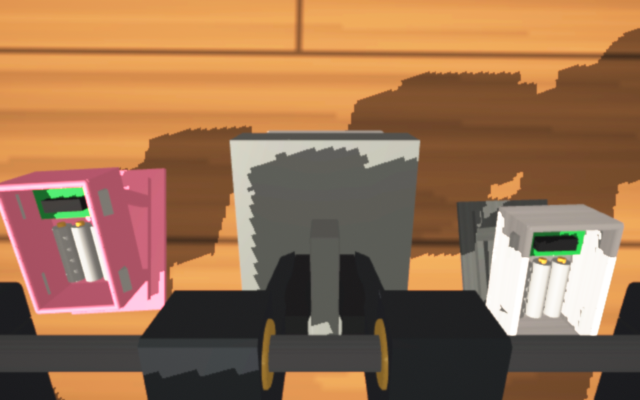

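```bash
python3 -m crank '[0,0,0.0007,0.008,0,0,0,0,0,0.0007,0.016,0,0,0,0,0,0.0007,0.02,0,0,0,0,0,0.0007,0.02,0,0,0]'; python3 -c "
from h import *
print(overcase(-.011),tool()[1].inv().apply(monitor.observe()['force']))"; python3 -m crank '[0,0,0,0.004,0,0,0,0,0,0,0.008,0,0,0,0,0,0,0.008,0,0,0]'; python3 -c "
from h import *
print(overcase(-.011),tool()[1].inv().apply(monitor.observe()['force']))"
```

```text
clock: 12.3
tcp_pos: [0.5735, 0.1303, 0.0884]
orientation: [-0.154, 0.694, -0.687, 0.152]
force: [0.0, 0.5, -0.8]
grip_width: 0.129
[0.0003, 0.0001, 0.0183, 0.0, -0.0004, -0.0005] [-0.48149265  0.31177282  0.68656955]
clock: 12.68
tcp_pos: [0.5752, 0.1303, 0.0847]
orientation: [-0.154, 0.694, -0.687, 0.152]
force: [-0.5, -0.6, -1.1]
grip_width: 0.132
[0.0003, -0.0, 0.0101, 0.0002, -0.0004, -0.0004] [0.54672723 0.96266591 0.76373932]
```

```bash
python3 -m crank '[0,0,0,0.004,0,0,0,0,0,0,0.008,0,0,0,0,0,0,0.008,0,0,0]'; python3 -c "
from h import *
print(overcase(-.011),tool()[1].inv().apply(monitor.observe()['force']))"; python3 -m crank '[0,0,0,0.004,0,0,0,0,0,0,0.006,0,0,0,0,0,0,0.006,0,0,0]'; python3 -c "
from h import *
print(overcase(-.011),tool()[1].inv().apply(monitor.observe()['force']))"
```

```text
clock: 13.05
tcp_pos: [0.5771, 0.1303, 0.0813]
orientation: [-0.154, 0.694, -0.687, 0.153]
force: [-1.6, -0.4, 2.6]
grip_width: 0.131
[0.0003, 0.0006, 0.0025, -0.0002, -0.0004, -0.0004] [ 0.37082879  0.3096027  -3.02600779]
clock: 13.42
tcp_pos: [0.5787, 0.1305, 0.08]
orientation: [-0.154, 0.694, -0.687, 0.153]
force: [-9.0, -0.7, 13.2]
grip_width: 0.129
[0.0005, 0.0024, -0.0015, -0.0014, -0.0004, -0.0002] [  0.63145924   2.59939679 -15.75330921]
```

```bash
python3 -m crank '[0,0,0,0.004,0,0,0,0,0,0,0.008,0,0,0,0,0,0,0.008,0,0,0]'; python3 -c "
from h import *
print(overcase(-.021),tool()[1].inv().apply(monitor.observe()['force']))"; python3 -m crank '[0,0,0,0.004,0,0,0,0,0,0,0.01,0,0,0,0,0,0,0.01,0,0,0]'; python3 -c "
from h import *
print(overcase(-.021),tool()[1].inv().apply(monitor.observe()['force']))"
```

```text
clock: 13.8
tcp_pos: [0.5807, 0.1303, 0.0758]
orientation: [-0.154, 0.694, -0.687, 0.153]
force: [5.1, -1.3, -6.3]
grip_width: 0.133
[0.0002, 0.0025, 0.0093, -0.0014, -0.0004, -0.0004] [ 1.3641977  -1.95102739  7.84174731]
clock: 14.18
tcp_pos: [0.5818, 0.1303, 0.0731]
orientation: [-0.154, 0.694, -0.687, 0.153]
force: [-26.3, -5.7, 30.1]
grip_width: 0.132
[0.0, 0.0023, 0.0035, -0.001, -0.0007, 0.0002] [  5.48453628  11.14926901 -38.44964436]
```

```bash
python3 - <<'E'
from h import *
print(tool()[1].inv().apply(monitor.observe()['force']))
cv2.imwrite("pics/w9.png",viewer.camera("wrist"))
cv2.imwrite("pics/s9.png",cv2.resize(viewer.camera("scene")[130:240,320:440],None,fx=6,fy=5.4,interpolation=cv2.INTER_CUBIC))
E
```

```text
[  5.48453628  11.14926901 -38.44964436]
```

View pics/s9.png

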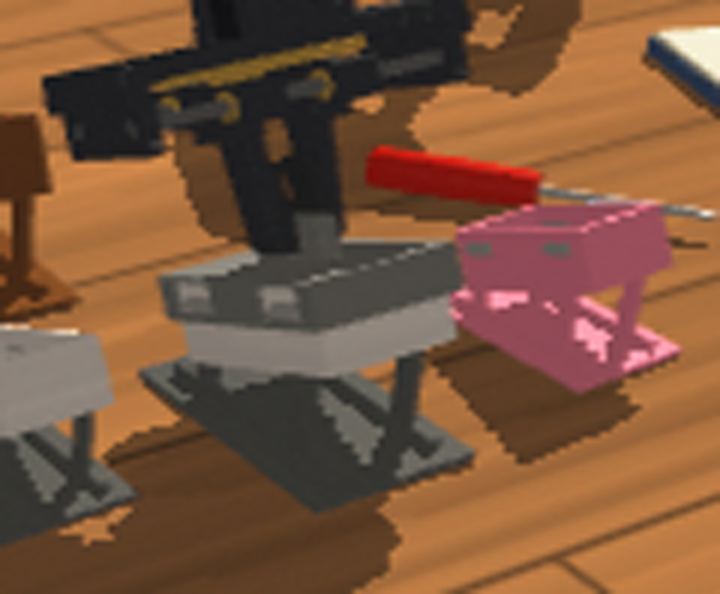

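```bash
python3 -m crank '[0,0,0,-0.006,0,0,0,0,0,0,-0.006,0,0,0,58,0,0,-0.006,0,0,0,58,0,0,-0.006,0,0,0,58,0,0,-0.006,0,0,0,58,0,0,-0.006,0,0,0,58,0,0,-0.006,0,0,0]'; python3 -c "
from h import *
print(overcase(-.021),tool()[1].inv().apply(monitor.observe()['force']))
print(overcase(-.021,.0,0))"
```

```text
clock: 15.15
tcp_pos: [0.5806, 0.1303, 0.0759]
orientation: [-0.154, 0.694, -0.687, 0.153]
force: [-0.6, 0.6, -0.0]
grip_width: 0.576
[0.0001, 0.0024, 0.0095, -0.0011, -0.0007, 0.0001] [-0.59978557  0.50965553 -0.20105694]
[0.0001, 0.0024, 0.0095, -0.0011, -0.0007, 0.0001]
```

```bash
python3 -m crank '[58,0,0,0.008,0,0,0,58,0,0,0.014,0,0,0,58,0,0,0.018,0,0,0,58,0,0,0.018,0,0,0]'; python3 -c "
from h import *
print(tool()[1].inv().apply(monitor.observe()['force']))"; python3 -m crank '[58,0,0,0.004,0,0,0,58,0,0,0.006,0,0,0,58,0,0,0.006,0,0,0]'; python3 -c "
from h import *
print(tool()[1].inv().apply(monitor.observe()['force']))"
```

```text
clock: 15.65
tcp_pos: [0.5841, 0.1303, 0.0681]
orientation: [-0.154, 0.694, -0.687, 0.153]
force: [-7.7, -1.4, 8.5]
grip_width: 0.583
[  1.34555381   3.34778551 -10.94272853]
clock: 16.02
tcp_pos: [0.5842, 0.1303, 0.0679]
orientation: [-0.153, 0.694, -0.686, 0.153]
force: [-34.7, -5.1, 40.8]
grip_width: 0.577
[  4.77097307  14.25093686 -51.64634579]
```

```bash
python3 -m crank '[58,0,0,-0.02,0,0,0,58,0,0,-0.07,0,0,0,58,0,-0.05,-0.09,0,0,0,0,0,-0.1,-0.09,0,0,0,0,0,-0.1,-0.09,0,0,0,0,0,-0.1,-0.09,0,0,0,0,0,-0.1,-0.09,0,0,0]'; python3 - <<'E'
from h import *
print(monitor.observe()['grip_width'])
Rc=caseR(YAW); print("T in case",Rc.inv().apply(tool()[0]-C), overcase(-.0254,.05))
cv2.imwrite("pics/s10.png",cv2.resize(viewer.camera("scene")[130:240,320:440],None,fx=6,fy=5.4,interpolation=cv2.INTER_CUBIC))
E
```

```text
clock: 16.9
tcp_pos: [0.6096, 0.1308, 0.1291]
orientation: [-0.153, 0.694, -0.686, 0.153]
force: [0.2, 0.4, -0.2]
grip_width: 0.151
0.15123916233130794
T in case [0.05003277 0.00022561 0.02648553] [0.0003, -0.0, 0.0904, 0.0005, -0.0009, 0.0008]
```

View pics/s10.png

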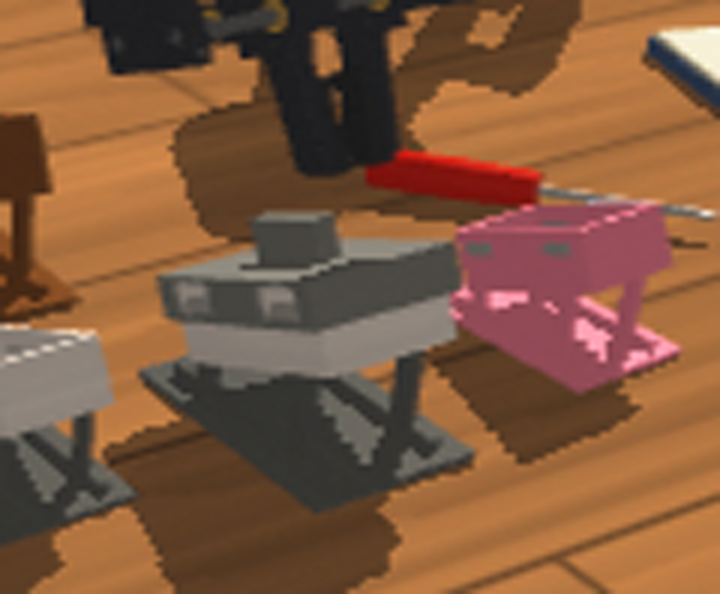

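```bash
python3 -m crank '[0,0,0,0.04,0,0,0,0,0,0,0.075,0,0,0,0,0,0,0.088,0,0,0,0,0,0,0.092,0,0,0,0,0,0,0.092,0,0,0]'; python3 -c "
from h import *
print(tool()[1].inv().apply(monitor.observe()['force']),caseR(YAW).inv().apply(tool()[0]-C))"; python3 -m crank '[0,0,0,0.002,0,0,0,0,0,0,0.003,0,0,0,0,0,0,0.003,0,0,0]'; python3 -c "
from h import *
print(tool()[1].inv().apply(monitor.observe()['force']),caseR(YAW).inv().apply(tool()[0]-C))"
```

```text
clock: 17.58
tcp_pos: [0.6279, 0.1309, 0.0884]
orientation: [-0.152, 0.695, -0.686, 0.152]
force: [-18.2, -4.1, 15.9]
grip_width: 0.008
[  3.89960632   9.91662146 -22.05818068] [ 0.04938739  0.00011541 -0.01816648]
clock: 17.95
tcp_pos: [0.6279, 0.1309, 0.0884]
orientation: [-0.152, 0.695, -0.686, 0.152]
force: [-16.1, -3.4, 17.0]
grip_width: 0.004
[  3.24443107   7.50482776 -22.14048655] [ 0.04936277  0.00012468 -0.01814468]
```

```bash
python3 -m crank '[0,0,0,-0.02,0,0,0,0,0,0,-0.07,0,0,0,0,0,0.06,-0.09,0,0,0,0,0,0.14,-0.09,0,0,0,0,0,0.198,-0.07,0,0,0,0,0,0.198,-0.03,0,0,0,0,0,0.198,-0.008,0,0,0,0,0,0.198,-0.008,0,0,0]'; python3 -c "
from h import *
print(tool()[1].inv().apply(monitor.observe()['force']),caseR(YAW).inv().apply(tool()[0]-C))"; python3 -m crank '[0,0,0,0.004,0,0,0,0,0,0,0.009,0,0,0,0,0,0,0.009,0,0,0]'; python3 -c "
from h import *
print(tool()[1].inv().apply(monitor.observe()['force']),caseR(YAW).inv().apply(tool()[0]-C))"
```

```text
clock: 18.95
tcp_pos: [0.5365, 0.1297, 0.0502]
orientation: [-0.152, 0.695, -0.686, 0.152]
force: [0.3, 0.4, -0.2]
grip_width: 0.005
[-0.41691439 -0.2052279   0.28874752] [-0.04957975 -0.00013934 -0.01412692]
clock: 19.32
tcp_pos: [0.5386, 0.1297, 0.0469]
orientation: [-0.152, 0.695, -0.686, 0.152]
force: [-4.2, -0.9, 5.8]
grip_width: 0.004
[ 0.86694209  1.37155635 -7.01399325] [-0.04912068 -0.00010525 -0.01804881]
```

```bash
python3 -m crank '[0,0,0,0.003,0,0,0,0,0,0,0.005,0,0,0,0,0,0,0.005,0,0,0]'; python3 -c "
from h import *
print(tool()[1].inv().apply(monitor.observe()['force']),caseR(YAW).inv().apply(tool()[0]-C))"; python3 -m crank '[0,0,0,-0.03,0,0,0,0,0,0,-0.1,0,0,0,0,0,0,-0.2,0,0,0,0,0,0,-0.25,0,0,0,0,0,0,-0.25,0,0,0,0,0,0,-0.25,0,0,0]';python3 - <<'E'
from h import *
cv2.imwrite("pics/w11.png",viewer.camera("wrist"))
b=viewer.camera("scene");cv2.imwrite("pics/s11full.png",b)
cv2.imwrite("pics/s11.png",cv2.resize(b[130:240,320:440],None,fx=6,fy=5.4,interpolation=cv2.INTER_CUBIC))
E
```

```text
clock: 19.7
tcp_pos: [0.5388, 0.1297, 0.0467]
orientation: [-0.152, 0.695, -0.686, 0.152]
force: [-26.9, -6.0, 35.9]
grip_width: 0.007
[  5.82253316   9.43642592 -43.8512604 ] [-4.90171929e-02 -8.73061036e-05 -1.83217506e-02]
clock: 20.45
tcp_pos: [0.4863, 0.1294, 0.1591]
orientation: [-0.151, 0.695, -0.686, 0.152]
force: [-0.1, 0.4, -0.6]
grip_width: 0.004
```

View pics/s11.png

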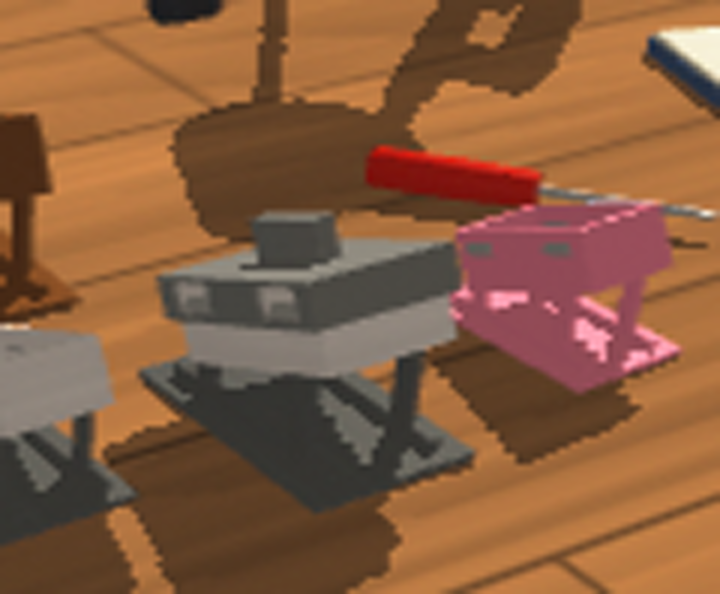

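View pics/w11.png

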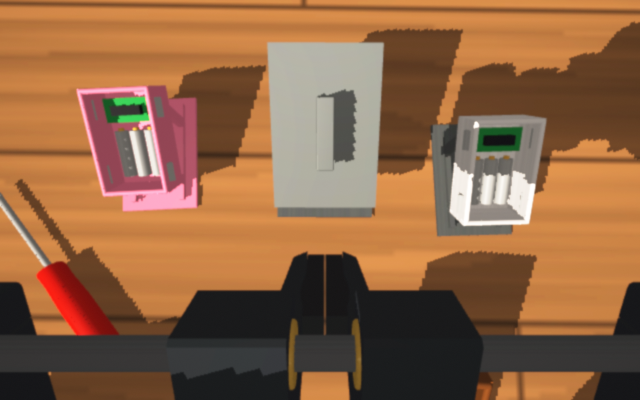

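View pics/s11full.png

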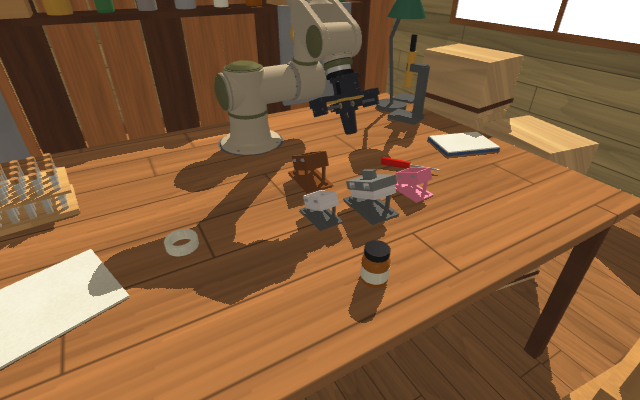

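```bash
python3 - <<'E'
from h import *
m=viewer.camera_model("wrist");Rc=caseR(YAW)
c,d=ray(m,[[267.8,42.5],[383.5,42.5],[375,207.5],[276.5,207.5]]);n=Rc.as_matrix()[:,2];p0=C+.003*n
P=c+d*(((p0-c)@n)/(d@n))[:,None];L=Rc.inv().apply(P-C);print(L.round(4),L.mean(0))
q=L[0]+L[1]-L[2]-L[3];print("yaw err deg",np.degrees(np.arctan2(q[1],q[0])))
from station import workorder
print(workorder.job_done())
E
```

```text
[[ 0.0591  0.0395  0.003 ]
 [ 0.0594 -0.0405  0.003 ]
 [-0.0616 -0.0404  0.003 ]
 [-0.0618  0.0382  0.003 ]] [-0.00121301 -0.00080484  0.003     ]
yaw err deg 0.31133297957596057
the job is handed in; nothing more can be done
None
```

The battery cover is on the larger silver case and appears fully home and flush. I let go, backed the gripper well clear and handed the job in at about 20.5 s.

- **How it went:** I gripped the rib, set the cover over the rim and pushed it on, then opened the fingers. I then pressed all four edges: c and d together at about 51 N, a at about 22 N and b at about 44 N.
- **Flush check:** All the presses stopped at the same depth, 18.1 to 18.3 mm on the tool reading. The camera showed the cover within about 1.5 mm of the rim's centre and 0.3° of its length. The catches show in both windows on the side facing the camera. The far side was not seen, and because c and d were pressed together, their heights were not measured separately.
- **Other things on the bench:** The screwdriver, tape roll and jar look unmoved in the last picture.
- **What disagreed:** The fingertips turned out to be about 22 mm behind the reported TCP, not 11 mm ahead as stated. The first close was therefore above the rib and caught nothing. I saw this in the pictures, went down carefully and then gripped the rib properly. The scene camera was also off by 1 to 2 pixels, and my camera fit of the case slope gave about 23.7°, so I used the stated 25°.

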